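Clamp and probe the weld-test bars

ROBOT

A 6-joint arm with a two-finger parallel gripper is mounted at the origin on the work surface. World frame = base frame: x ahead of the robot, y to its left, z up, the work surface at z = 0. Lengths are in m, angles in rad, forces in N, time in s.
With the tool pointing down it reaches from about 0.275 to 0.825 m from the base axis. Payload 4.9 kg.
Tool frame: the origin (TCP) lies midway between the tips of the shut fingers; the grasp point (between the pads) lies 19 mm behind it (r.grip_depth is the distance from the TCP to the grasp point, in m); z points along the fingers, y is the line along which they close (so a half turn about z gives the same grasp; the last joint's range is limited). The gripper opens to 85 mm and grips with 20 to 120 N. Pads are 22 mm wide; open, the fingers measure 114 mm over their backs; the gripper's body (76 mm by 85 mm) begins 54 mm behind the grasp point. The pads swing forward as they close: fully open they stand 13 mm farther back than shut.
Start: joints at [0.996, 0.326, -0.193, 1.052, 0, 1.437], TCP at [0.235, 0.497, 0.2] pointing down, gripper open.
Joint ranges: [-2.65, 2.65], [-0.97, 1.79], [-1.3, 1.35], [-1.93, 2.1], [-1.47, 1.37], [-3.14, 3.14]. Speed limits (rad/s): [2.57, 2.57, 3.14, 3.14, 3.14, 3.14].

INTERFACE

Orientations are given as [roll, pitch, yaw] about the fixed x, y, z axes, in that order (R = Rz(yaw) Ry(pitch) Rx(roll)).
In Python, from bench import r, planner, viewer, order gives the robot as it stands. Calls block until the motion is done:
- r.move_ptp(position, orientation): joint-space move of the TCP to a pose.
- r.move_straight(position, frame=None, v=0.15): straight line of the TCP; frame=None keeps the orientation; v is the mean speed in m/s.
- r.movej(angles): joint-space move.
- r.open_gripper() and r.grab(squeeze=None): open the fingers fully, or close them until they stop; squeeze is the grip in N (None keeps the last).
- r.hold(seconds).
- planner.inverse_kinematics(position, orientation): joint angles nearest the present ones, or None.
- viewer.read_camera(name): name is "scene" or "side" or "wrist"; returns a dict with "img" (420x560x3 uint8, red, green, blue), "z_map" (420x560 float32, m along the optical axis (not along the pixel's ray), 0 where there is no reading), "fovy" (degrees; the focal length in pixels is half the picture's height over the tangent of half this angle, whatever the lens; pixels are square), "cx", "cy" (the principal point, pixels), "xyz" and "orientation" of the camera in the world; the wrist camera has in their place "mount" (4x4, takes a point from camera to tool coordinates, whose origin is the TCP and whose axes are the flange's). Camera axes: x right, y down, z forward; pixel columns grow to the right and rows downward; lengths in m; the calibration is good to about 2 mm. A picture is of the moment at which its call begins: read the wrist's pose just before it.
A pose or a line that the arm cannot do raises r.PlanningError and nothing moves.
- order.hand_in(): hands the job in; it is judged then, once.
Readings, each from a call of its own:
- r.get_time(): time.
- r.get_joint_pos(): joint angles.
- r.get_dq(): joint speeds.
- r.get_tau(): joint torques, N m.
- r.get_eef_pos(): TCP position.
- r.get_eef_rot(): TCP orientation.
- r.get_contact_force(): force on the tool from outside, world axes, zero at the start.
- r.get_ft_torque(): the same for the moment, N m.
- r.get_width(): opening from 0.0 (shut) to 1.0 (fully open).
- r.get_grip_force(): force on a finger pad.
Only numpy, scipy, OpenCV 4.12 (cv2) and the standard library are available. Lean on these libraries where they do the work, as an engineer would, in place of code of your own. Each camera call takes 0.05 s, during which the arm holds its last target. There are 200 camera calls.

TASK

Lay every weld-test bar on the bench in the check nest, each fully down in the pocket of its own width, and swing the toggle clamp over centre onto them. Take the probe from its holder and guide its tip slowly (about 3 cm/s), on or just above the metal, along the line of the welds right across the nest from the narrow pocket's side to the wide pocket's side, passing over any empty pocket at the same height, then stand the probe back in its holder. Swing the clamp fully open again and lay all the bars flat on the floor of the tray, leaving the jar, bottle and mug where they are.

Things in the scene. Friction and masses are not known exactly. Their poses are not given: they have to be found in the camera images.
- nest: check nest fixed to the bench: dark steel plate 150 (x) by 226 (y) by 10 mm with 8 mm grey ribs on top (rib tops at z 18 mm), leaving three open pockets side by side, long side along x. Origin: centre of the plate's underside, on the bench. Seated bars' tops are at z 34 mm and their weld lines all lie on the one line x = 0. The clamp stands at the +x side.
- pocket_narrow (a point): centre of the floor of the narrow bar's pocket: nest x 0, y +80 mm, 10 mm above the bench; the pocket is 130 (x) by 34 mm (y).
- pocket_middle (a point): centre of the floor of the middle bar's pocket: nest x 0, y +12 mm, 10 mm above the bench; the pocket is 130 (x) by 46 mm (y).
- pocket_wide (a point): centre of the floor of the wide bar's pocket: nest x 0, y -68 mm, 10 mm above the bench; the pocket is 130 (x) by 58 mm (y).
- clamp (a joint): angle of the toggle clamp arm, hinge parallel to the nest's y: about 0.03 lying on bars (0 on none), 1.5 fully open (start). The weighted handle tips it from about 0.75 to whichever end is nearer: about 4 N at the handle moves it, past the middle it falls home by itself. Closed, a 176 mm wide, 18 mm thick rubber roller presses on all bars at nest x +35 mm with about 4 N.
- clamp_hinge (a point): centre of the clamp's hinge: nest x +115 mm, y 0, 60 mm above the bench.
- clamp_grip (a point): middle of the clamp's handle: a black round bar 14 mm in diameter parallel to the nest's y, 90 mm long between two 10 mm side stems, with a 28 mm thick steel weight outside each; free space below the middle. It circles the hinge at 100 mm: 64 mm towards nest -x and 77 mm up when closed, 72 mm towards +x and 69 mm up when open.
- tray: grey plastic tray fixed to the bench, 262 (x) by 172 (y) by 22 mm outside, walls and floor 5 mm. Origin: centre of its underside; inner floor at z 5 mm. The three bars fit side by side, each lying along the tray's y.
- holder: white block fixed to the bench, 60 by 60 by 60 mm, with an upright through hole 30 mm square in its middle. Origin: centre of its underside.
- probe: pen-shaped eddy-current probe, standing upright in the holder at the start. Origin: its tip; z runs up its axis. Tip 6 mm, then 12 mm in diameter up to 45 mm, black collar 46 mm in diameter from 45 to 51 mm, white round grip 22 mm in diameter from 51 to 151 mm. 80 g. In the holder the collar rests on the block's top, so the tip is 15 mm above the bench; the 12 mm neck hangs loosely in the hole.
- bar_narrow: narrow aluminium weld-test bar, 120 (x) by 28 (y) by 24 mm (z), lying flat, a dark weld line across its top at mid-length; it may be turned end for end. Origin: centre of its underside. About 0.22 kg. May be absent.
- bar_middle: middle aluminium weld-test bar, 120 (x) by 40 (y) by 24 mm (z), lying flat, a dark weld line across its top at mid-length; it may be turned end for end. Origin: centre of its underside. About 0.31 kg. May be absent.
- bar_wide: wide aluminium weld-test bar, 120 (x) by 52 (y) by 24 mm (z), lying flat, a dark weld line across its top at mid-length; it may be turned end for end. Origin: centre of its underside. About 0.40 kg. May be absent.
- jar: bystander: glass sample jar, 52 mm across, 70 mm tall. Origin: centre of its underside.
- bottle: bystander: white plastic bottle, 60 mm across, 160 mm tall. Origin: centre of its underside.
- mug: bystander: white mug, 80 mm across, 90 mm tall. Origin: centre of its underside.
There are look-alikes about, which are no part of the job. Leave any turquoise look-alike of the bar_narrow alone. What is shaped like the probe but green is not meant.

How it is judged:
On the way, in this order (a step that is already met when the one before it is completed fails the run):
1. every bar lies in the pocket of its own width and the clamp arm is swung down onto the bars (x of bar_narrow in the frame of nest between -0.007 and 0.007 m and y of bar_narrow in the frame of nest between 0.073 and 0.087 m and z of each of bar_narrow, bar_middle, bar_wide in the frame of nest below 0.0145 m and angle between the x axis of each of bar_narrow, bar_middle, bar_wide and the x axis of nest, either way round below 0.12 rad and x of bar_middle in the frame of nest between -0.007 and 0.007 m and y of bar_middle in the frame of nest between 0.005 and 0.019 m and x of bar_wide in the frame of nest between -0.007 and 0.007 m and y of bar_wide in the frame of nest between -0.075 and -0.061 m and value of joint clamp below 0.1 rad), for 0.3 s.
2. with the bars clamped, the probe's tip passes slowly over the weld line, point 1 of 7 from the narrow pocket to the wide one (all of step 1 and x of probe in the frame of nest between -0.009 and 0.009 m and y of probe in the frame of nest between 0.079 and 0.101 m and z of probe in the frame of nest between 0.03 and 0.046 m and linear speed of probe below 0.07 m/s), for 0.1 s.
3. with the bars clamped, the probe's tip passes slowly over the weld line, point 2 of 7 from the narrow pocket to the wide one (all of step 1 and x of probe in the frame of nest between -0.009 and 0.009 m and y of probe in the frame of nest between 0.049 and 0.071 m and z of probe in the frame of nest between 0.03 and 0.046 m and linear speed of probe below 0.07 m/s), for 0.1 s.
4. with the bars clamped, the probe's tip passes slowly over the weld line, point 3 of 7 from the narrow pocket to the wide one (all of step 1 and x of probe in the frame of nest between -0.009 and 0.009 m and y of probe in the frame of nest between 0.019 and 0.041 m and z of probe in the frame of nest between 0.03 and 0.046 m and linear speed of probe below 0.07 m/s), for 0.1 s.
5. with the bars clamped, the probe's tip passes slowly over the weld line, point 4 of 7 from the narrow pocket to the wide one (all of step 1 and x of probe in the frame of nest between -0.009 and 0.009 m and y of probe in the frame of nest between -0.011 and 0.011 m and z of probe in the frame of nest between 0.03 and 0.046 m and linear speed of probe below 0.07 m/s), for 0.1 s.
6. with the bars clamped, the probe's tip passes slowly over the weld line, point 5 of 7 from the narrow pocket to the wide one (all of step 1 and x of probe in the frame of nest between -0.009 and 0.009 m and y of probe in the frame of nest between -0.041 and -0.019 m and z of probe in the frame of nest between 0.03 and 0.046 m and linear speed of probe below 0.07 m/s), for 0.1 s.
7. with the bars clamped, the probe's tip passes slowly over the weld line, point 6 of 7 from the narrow pocket to the wide one (all of step 1 and x of probe in the frame of nest between -0.009 and 0.009 m and y of probe in the frame of nest between -0.071 and -0.049 m and z of probe in the frame of nest between 0.03 and 0.046 m and linear speed of probe below 0.07 m/s), for 0.1 s.
8. with the bars clamped, the probe's tip passes slowly over the weld line, point 7 of 7 from the narrow pocket to the wide one (all of step 1 and x of probe in the frame of nest between -0.009 and 0.009 m and y of probe in the frame of nest between -0.101 and -0.079 m and z of probe in the frame of nest between 0.03 and 0.046 m and linear speed of probe below 0.07 m/s), for 0.1 s.
At the end, for the whole second after the job is handed in: The clamp is fully open (joint above 1.3); the probe stands upright in the holder (tip within 13 mm of the holder's axis and less than 21 mm above the bench); every bar present lies flat on the tray's floor inside its walls, at rest; all is released (value of joint clamp above 1.3 rad and horizontal distance between probe and holder below 0.013 m and z of probe in the frame of holder below 0.021 m and angle between each of probe, bar_narrow, bar_middle, bar_wide's own z axis and vertical below 0.15 rad and linear speed of each of probe, bar_narrow, bar_middle, bar_wide below 0.02 m/s and x of bar_narrow in the frame of tray between -0.125 and 0.125 m and y of bar_narrow in the frame of tray between -0.08 and 0.08 m and z of each of bar_narrow, bar_middle, bar_wide in the frame of tray below 0.012 m and x of bar_middle in the frame of tray between -0.125 and 0.125 m and y of bar_middle in the frame of tray between -0.08 and 0.08 m and x of bar_wide in the frame of tray between -0.125 and 0.125 m and y of bar_wide in the frame of tray between -0.08 and 0.08 m); the robot touches nothing.
It fails at once if the jar is moved more than 50 mm (distance of jar from where it was at the start of the episode above 0.05 m).
It fails at once if the bottle is moved more than 50 mm (distance of bottle from where it was at the start of the episode above 0.05 m).
It fails at once if the mug is moved more than 50 mm (distance of mug from where it was at the start of the episode above 0.05 m).
Of bar_narrow, bar_middle, bar_wide only 2 to 3 are there at a start; the rules pass over those that are not, and their reading is None.
At some moment in a run one of bar_narrow, bar_middle, bar_wide may be knocked a few centimetres aside while the robot is not near it.
It also fails if it takes over 210 s, if anything falls off the work surface, if the arm or the gripper's body presses on something with over 40 N, if the wrist force passes 120 N, or if a joint passes its speed limit or range.

## Working session

There is one attempt and no reset: what is moved stays moved. The work goes in short steps, each a Python script; the robot and the scene stay as the last script left them, time stands still between calls to the robot, and variables do not carry over. Pictures are saved under pics/ and viewed, at most 14 in all, crops included, and the job is handed in when it is done.

```bash
ls; mkdir -p pics
python3 - <<'E'
from bench import r, planner, viewer, order
import cv2,numpy as np
for n in ("scene","side"):
    c=viewer.read_camera(n)
    cv2.imwrite(f"pics/{n}0.png",cv2.resize(c["img"][:,:,::-1],(800,600),interpolation=cv2.INTER_CUBIC))
    print(n,c["fovy"],c["cx"],c["cy"],c["xyz"],c["orientation"],(c["z_map"]==0).mean())
c=viewer.read_camera("wrist");print(c["mount"],c["fovy"],c["cx"],c["cy"]);print(r.get_eef_rot(),r.get_time(),r.grip_depth)
E
```

```text
pics
scene 50.42367448483101 281.78011388957646 210.6038141151521 [1.2965666  0.01259806 1.15342884] [-2.53306725  0.00278019  1.64019625] 0.004064625850340136
side 47.15956881589312 283.836974485945 205.70731748121187 [ 0.48340788 -0.95029267  1.12353561] [-2.4008374   0.01961427 -0.1379902 ] 0.003945578231292517
[[-1.80886913e-05 -9.54820758e-01 -2.97182301e-01  7.68572647e-02]
 [ 9.99999967e-01 -9.32551055e-05  2.38753181e-04 -4.74186418e-04]
 [-2.55680260e-04 -2.97182287e-01  9.54820728e-01 -1.71829082e-01]
 [ 0.00000000e+00  0.00000000e+00  0.00000000e+00  1.00000000e+00]] 71.66241985424851 277.8099521087865 205.37041741618074
[-3.14027290e+00 -1.64292132e-04  2.70077215e+00] 0.15 0.0187
```

View pics/scene0.png

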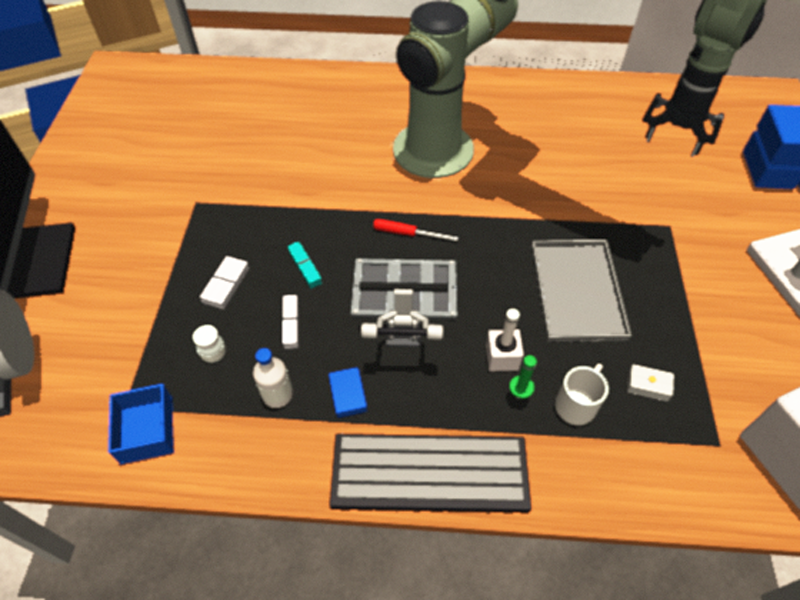

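View pics/side0.png

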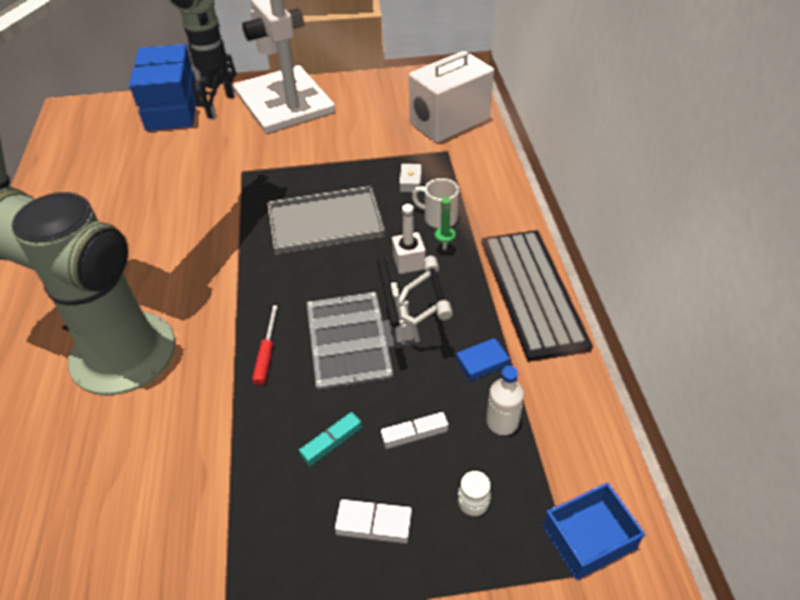

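Scene view: the white bars lie at (290,320) (slim) and (225,282) (broader, middle or wide). The look-alikes are the turquoise bar (305,263), the blue block (347,390), the white box with a yellow dot (651,382) and the green probe (523,378). The real probe is white, in the holder at (505,345). The nest is at (405,287), its clamp open towards the camera with the handle at (403,330), and the tray is at (580,288). The side view agrees.

```bash
cat > h.py <<'E'
from bench import r, planner, viewer, order
import cv2, numpy as np
from scipy.spatial.transform import Rotation as R
def pose(c,tp=None,tr=None):
    if "mount" in c:
        T=np.eye(4);T[:3,:3]=R.from_euler("xyz",tr).as_matrix();T[:3,3]=tp
        return T@c["mount"]
    T=np.eye(4);T[:3,:3]=R.from_euler("xyz",c["orientation"]).as_matrix();T[:3,3]=c["xyz"];return T
def cam(n):
    tp,tr=r.get_eef_pos(),r.get_eef_rot()
    c=viewer.read_camera(n);c["T"]=pose(c,tp,tr)
    c["f"]=210/np.tan(np.radians(c["fovy"])/2);return c
def cloud(c):
    v,u=np.mgrid[:420,:560];z=c["z_map"]
    P=np.stack([(u-c["cx"])/c["f"]*z,(v-c["cy"])/c["f"]*z,z],-1)
    P=P@c["T"][:3,:3].T+c["T"][:3,3];P[z==0]=np.nan;return P
def proj(c,p):
    q=(np.atleast_2d(p)-c["T"][:3,3])@c["T"][:3,:3]
    return q[:,:2]/q[:,2:]*c["f"]+[c["cx"],c["cy"]]
def ray(c,uv,z):
    "point where the pixel's ray meets height z"
    d=c["T"][:3,:3]@[(uv[0]-c["cx"])/c["f"],(uv[1]-c["cy"])/c["f"],1];o=c["T"][:3,3]
    return o+d*(z-o[2])/d[2]
def comps(c,lo,hi,box,amin=60):
    "blobs between two heights: min-area rectangles in the world"
    P=cloud(c);m=(P[...,2]>lo)&(P[...,2]<hi)&(P[...,0]>box[0])&(P[...,0]<box[1])&(P[...,1]>box[2])&(P[...,1]<box[3])
    n,L,S,_=cv2.connectedComponentsWithStats(m.astype(np.uint8));out=[]
    for i in range(1,n):
        if S[i,4]<amin: continue
        Q=P[L==i];(x,y),(w,h),a=cv2.minAreaRect(Q[:,:2].astype(np.float32)*1000)
        if w<h: w,h,a=h,w,a-90
        out.append((x,y,w,h,a,np.median(Q[:,2])*1000,S[i,4],c["img"][L==i].mean(0)))
    return out
E
python3 - <<'E'
from h import *
for n in ("scene","side"):
    c=cam(n);P=cloud(c);b=np.abs(P[...,2])<.02
    print(n,"bench z",np.nanmedian(P[...,2][b]),np.nanstd(P[...,2][b]))
    for lo,hi in ((.013,.035),(.004,.035),(.05,.075),(.085,.3)):
        print(lo,hi)
        for o in comps(c,lo,hi,(.2,.85,-.55,.6)): print("  x%.0f y%.0f  %.0fx%.0f a%.1f z%.0f n%d"%o[:7],o[7].astype(int))
E
```

```text
scene bench z 0.0008691207684581315 0.004245860083790146
0.013 0.035
  x305 y-37  188x28 a79.6 z21 n229 [227  65  55]
  x419 y-277  126x29 a33.3 z24 n287 [ 28 212 196]
  x442 y338  270x175 a4.8 z20 n624 [126 120 109]
  x480 y-446  123x57 a-13.2 z24 n581 [238 235 231]
  x468 y-46  226x157 a-87.2 z18 n1203 [176 176 166]
  x573 y-282  123x28 a9.5 z24 n348 [243 240 236]
  x666 y-422  52x26 a-47.5 z24 n79 [160 156 136]
  x651 y163  68x30 a67.2 z25 n83 [139 126 114]
  x671 y458  81x54 a77.6 z30 n544 [224 220 206]
  x732 y-141  92x60 a17.4 z26 n651 [ 42 117 224]
  x700 y323  65x21 a61.4 z25 n96 [145 137 120]
  x754 y-271  59x26 a-55.5 z24 n81 [144 135 117]
  x776 y-528  46x6 a-72.9 z25 n68 [14 43 96]
  x804 y-477  95x3 a16.9 z23 n73 [11 31 68]
  x747 y301  78x33 a67.3 z24 n118 [135 127 111]
  x831 y27  360x47 a-88.3 z23 n1739 [159 148 133]
0.004 0.035
  x294 y-35  208x55 a78.4 z19 n308 [199  67  58]
  x434 y338  291x192 a4.4 z7 n3009 [166 159 145]
  x411 y-280  144x38 a35.5 z24 n325 [ 27 198 183]
  x479 y-455  124x79 a-14.0 z24 n667 [220 217 213]
  x461 y-48  235x171 a-87.5 z15 n2252 [146 1
[... 2896 characters left out ...]
 x765 y-518  66x8 a-68.0 z19 n132 [27 47 84]
0.05 0.075
  x728 y339  65x28 a-12.7 z64 n99 [154 139 126]
  x694 y289  51x12 a-51.7 z62 n62 [142 133 122]
  x712 y192  43x36 a80.4 z54 n71 [ 59 132  69]
  x622 y168  69x61 a-82.5 z61 n251 [180 171 163]
  x730 y-295  60x30 a-23.9 z62 n125 [151 144 131]
  x650 y-432  47x44 a82.3 z70 n327 [240 239 233]
  x793 y-491  113x54 a49.1 z59 n207 [ 67  93 160]
0.085 0.3
  x255 y546  34x28 a69.2 z274 n104 [53 42 36]
  x215 y448  45x21 a65.4 z273 n101 [70 57 50]
  x729 y269  164x80 a-81.5 z98 n223 [128 145 114]
  x621 y165  22x21 a-4.1 z136 n161 [164 154 145]
  x605 y-38  180x120 a-87.5 z138 n885 [121 116 109]
  x734 y-287  59x49 a-26.1 z114 n520 [176 175 182]
```

Two bars are present: narrow at about (570,-282) and a 120x55 one, so wide, at about (478,-446). The middle bar is absent. All heights agree with the text. Next I take close wrist views of the nest from two opposite yaws, so the mount bias cancels, and one of each bar.

Run:
```python
from h import *
def look(name,xy,yaw,z=.22):
    r.move_ptp([*xy,z],[np.pi,0,yaw]);r.hold(.2)
    c=cam("wrist");np.save(f"pics/{name}.npy",c,allow_pickle=True)
    cv2.imwrite(f"pics/{name}.png",c["img"][:,:,::-1]);print(name,r.get_joint_pos().round(2),r.get_time());return c
ny=.045
A=look("nestA",(.455,-.045),np.pi+ny-2*np.pi)
for o in comps(A,.014,.05,(.3,.6,-.25,.2)): print("  x%.1f y%.1f  %.0fx%.0f a%.1f z%.1f n%d"%o[:7])
B=look("nestB",(.455,-.045),ny)
for o in comps(B,.014,.05,(.3,.6,-.25,.2)): print("  x%.1f y%.1f  %.0fx%.0f a%.1f z%.1f n%d"%o[:7])
for nm,xy,yaw in (("barN",(.57,-.282),np.radians(10)-np.pi),("barW",(.478,-.446),np.radians(-14)-np.pi)):
    C=look(nm,xy,yaw)
    for o in comps(C,.014,.05,(.3,.8,-.6,.2)): print("  x%.1f y%.1f  %.1fx%.1f a%.1f z%.1f n%d"%o[:7],o[7].astype(int))
a=np.hstack([A["img"][60:400,100:460],B["img"][60:400,100:460]])[:,:,::-1]
cv2.imwrite("pics/v3.png",a)
```

```text
nestA [-0.26  0.14 -0.38  1.05  0.   -0.31] 2.6
  x303.8 y-59.9  73x9 a87.5 z19.4 n375
  x465.4 y-44.7  226x151 a-87.4 z16.3 n8997
  x448.5 y-240.9  40x18 a0.8 z21.9 n313
  x576.0 y-60.9  26x8 a21.5 z35.4 n91
  x574.6 y-19.6  27x7 a-15.2 z29.3 n88
  x592.7 y170.0  50x3 a-84.5 z33.3 n510
nestB [-0.26  0.14 -0.38  1.05 -0.    2.84] 5.5
  x593.7 y166.0  61x5 a-82.3 z32.9 n520
  x465.1 y-44.0  226x150 a-87.6 z16.3 n9571
  x449.6 y-240.6  41x19 a-0.2 z21.9 n319
  x301.6 y-63.9  68x9 a83.8 z18.6 n241
barN [-0.58  0.48  0.09  1.18 -0.   -0.75] 8.75
  x417.0 y-275.7  116.7x28.3 a33.4 z22.3 n2701 [ 35 218 212]
  x476.8 y-445.2  119.9x52.9 a-15.3 z22.2 n5143 [243 242 241]
  x465.5 y-44.6  227.8x150.5 a-87.6 z16.3 n9976 [171 166 161]
  x570.0 y-281.8  118.5x28.0 a9.6 z22.3 n1980 [175 162 159]
  x642.0 y-424.9  51.7x31.1 a48.2 z37.0 n686 [191 185 171]
  x581.1 y-67.5  34.0x6.3 a-5.4 z28.1 n309 [96 89 84]
  x567.5 y-19.8  12.9x5.7 a-21.7 z28.5 n141 [100  93  88]
  x635.5 y139.3  41.2x4.1 a5.3 z18.8 n171 [106  94  90]
  x729.0 y-142.2  90.5x57.5 a17.6 z24.2 n1807 [ 51 115 223]
  x720.1 y-282.8  60.1x27.6 a-84.3 z33.2 n520 [147 133 120]
  x772.7 y-528.7  108.0x41.0 a83.6 z32.8 n1294 [42 54 97]
barW [-0.86  0.51  0.15  1.2   0.   -0.62] 9.775
  x469.0 y-123.9  150.5x70.2 a2.2 z16.3 n2561 [208 204 201]
  x415.3 y-276.6  120.0x28.7 a33.3 z22.2 n2714 [  7 187 180]
  x476.6 y-445.2  120.0x51.6 a-15.2 z22.3 n3688 [225 214 212]
  x570.0 y-282.0  120.8x28.7 a9.6 z22.2 n1920 [241 239 239]
  x728.8 y-141.2  92.1x60.0 a17.2 z24.2 n2471 [ 46 141 235]
  x639.8 y-432.3  52.1x32.2 a88.9 z36.0 n628 [224 219 206]
  x712.1 y-268.2  29.9x4.8 a64.4 z27.3 n157 [188 173 157]
```

View pics/v3.png

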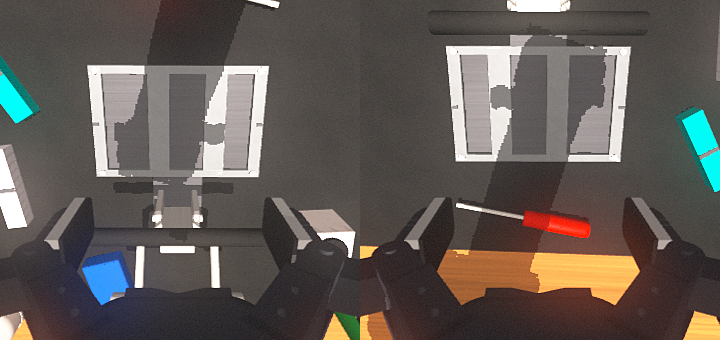

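The nest shows at left (175,120) and right (540,105), with its roller open. It is at (465.2,-44.4), yaw 2.5°; the two yaws agree within 1 mm. Now a close crop of the two chosen bars before the first reach.

```bash
python3 -c "
import cv2,numpy as np
a=[cv2.imread(f'pics/bar{k}.png')[60:300,100:460] for k in 'NW']
cv2.imwrite('pics/v4.png',np.hstack(a))"
```

```text
(no output)
```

View pics/v4.png

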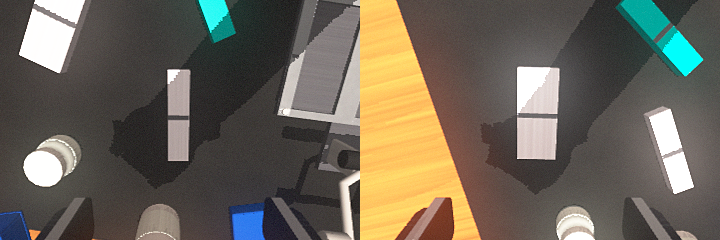

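The left crop shows the narrow bar at (178,115) with its weld line, the right crop the wide bar at (537,113). Both are white aluminium, distinct from the turquoise one. Now I pick and place.

```bash
cat >> h.py <<'E'
NEST=(.4652,-.0444,np.radians(2.5))
def tow(F,x,y):
    c,s=np.cos(F[2]),np.sin(F[2]);return np.array([F[0]+c*x-s*y,F[1]+s*x+c*y])
def wrap(a): return (a+np.pi)%(2*np.pi)-np.pi
def goto(xy,z,yaw): r.move_ptp([*xy,z],[np.pi,0,wrap(yaw)])
def line(xy,z,v=.15): r.move_straight([*xy,z],v=v)
def find(xy,yaw,width,lo=.014,z=.22):
    "wrist look at a bar: (xy, yaw) nearest the expected place"
    goto(xy,z,yaw-np.pi);r.hold(.15);c=cam("wrist")
    L=[o for o in comps(c,lo,lo+.036,(.2,.85,-.62,.6),300) if abs(o[3]-width)<6 and abs(o[2]-120)<8]
    if not L: return None,c
    o=min(L,key=lambda o:np.hypot(o[0]-xy[0]*1e3,o[1]-xy[1]*1e3))
    print("  found x%.1f y%.1f %.1fx%.1f a%.1f z%.1f"%o[:6]);return (np.array(o[:2])/1e3,np.radians(o[4])),c
def pick(xy,yaw,base,zup=.15):
    goto(xy,zup,yaw-np.pi);r.open_gripper()
    line(xy,base+.04);line(xy,base+.010,.06);r.grab(60);r.hold(.2)
    print("  grip width",r.get_width(),"F",r.get_grip_force());line(xy,zup)
def place(xy,yaw,base,zup=.15):
    goto(xy,zup,yaw-np.pi);line(xy,base+.03);line(xy,base+.012,.04)
    f0=r.get_contact_force()[2];line(xy,base+.0105,.03);r.hold(.2)
    print("  seat dF",r.get_contact_force()[2]-f0,"z",r.get_eef_pos());r.open_gripper();line(xy,zup)
E
python3 - <<'E'
from h import *
for xy,yaw,w,py in (((.570,-.282),np.radians(9.6),28,.080),((.4767,-.4452),np.radians(-15.2),52,-.068)):
    b,_=find(xy,yaw,w)
    pick(*b,0); place(tow(NEST,0,py),NEST[2],.010)
    print(r.get_time())
goto(tow(NEST,-.01,0),.22,NEST[2]-np.pi);r.hold(.2);c=cam("wrist")
for o in comps(c,.025,.05,(.3,.56,-.25,.2),200): print("  x%.1f y%.1f  %.1fx%.1f a%.1f z%.1f n%d"%o[:7])
for p in (.08,.012,-.068): print(tow(NEST,0,p))
cv2.imwrite("pics/seat.png",c["img"][:,:,::-1]);print(r.get_time())
E
```

```text
found x570.1 y-281.7 119.6x28.0 a9.6 z22.3
  grip width -0.0013548117590863082 F 0.0
  seat dF -0.4434097495438248 z [0.46178489 0.03552052 0.02058678]
19.9333
  found x476.5 y-445.5 119.9x52.0 a-15.4 z22.3
  grip width -0.003766556268002231 F 0.0
  seat dF -0.7896991719244412 z [ 0.46824877 -0.11238526  0.02059965]
31.075
[0.46171045 0.03552386]
[ 0.46467657 -0.03241142]
[ 0.46816612 -0.11233528]
31.8
```

View pics/seat.png

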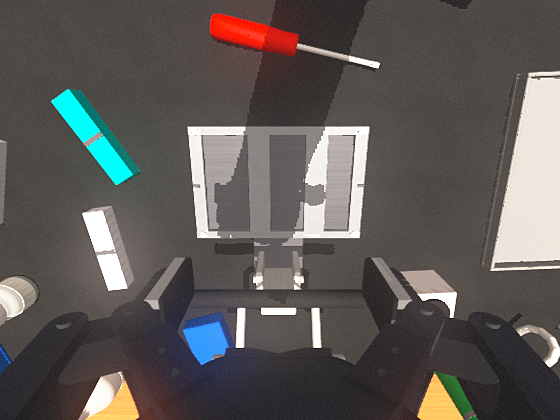

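The seat view shows an empty nest; the narrow bar is still at (107,248), so both grasps closed on nothing. The open fingers stand 13 mm farther back, so they were too high and slid over the bars. I'll grasp lower and measure the fingertips.

```bash
cat >> h.py <<'E'
def tips(c):
    "depth points of the fingers in tool coordinates: foremost tool z, each side"
    v,u=np.mgrid[:420,:560];z=c["z_map"];M=c["mount"]
    P=np.stack([(u-c["cx"])/c["f"]*z,(v-c["cy"])/c["f"]*z,z],-1)@M[:3,:3].T+M[:3,3]
    m=(z>0)&(P[...,2]<.03)&(np.abs(P[...,0])<.013)&(P[...,2]>-.06)
    return P[m]
E
python3 - <<'E'
from h import *
b,_=find((.570,-.282),np.radians(9.6),28)
xy,yaw=b
goto(xy,.10,yaw-np.pi);c=cam("wrist");T=tips(c)
for s in (1,-1):
    q=T[s*T[:,1]>.02];print("open",len(q),q.max(0).round(4),np.percentile(q[:,2],98).round(4),np.abs(q[:,1]).min().round(4))
line(xy,.04);line(xy,.002,.05);f=r.get_contact_force()
c1=cam("wrist");r.grab(40);r.hold(.3);c2=cam("wrist")
print("w",r.get_width(),r.get_grip_force(),"F",f,r.get_contact_force(),r.get_eef_pos())
T=tips(c2)
for s in (1,-1):
    q=T[(s*T[:,1]>.008)&(s*T[:,1]<.06)];print(s,len(q),np.percentile(q[:,2],98).round(4),np.abs(q[:,1]).min().round(4))
cv2.imwrite("pics/g1.png",np.hstack([c["img"][100:,100:460,::-1] for c in (c1,c2)]))
print(r.get_time())
E
```

```text
found x570.1 y-281.7 119.8x28.1 a9.6 z22.3
open 932 [ 0.0127  0.155  -0.0276] -0.0298 0.0421
open 839 [ 0.0128 -0.0422 -0.0421] -0.0434 0.0422
w -0.0014534115022129378 0.0 F [ 0.27389944 -0.44251731 -0.01855599] [ 0.99566036  1.07434737 -0.98777257] [ 0.57011829 -0.28173612  0.00198078]
1 2972 0.0041 0.008
-1 2985 0.0041 0.008
36.25
```

View pics/g1.png

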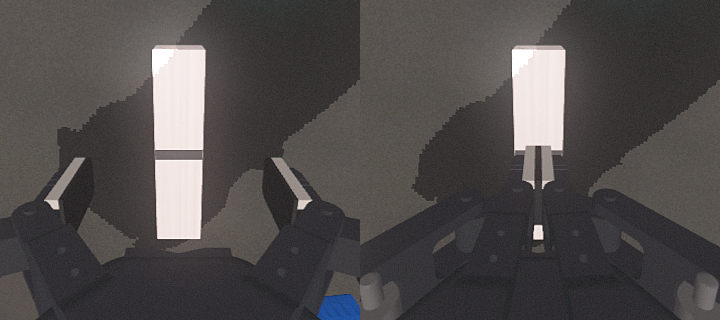

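The fingers (right half, tips at about (540,150)) shut above the bar although the TCP reads z = 2 mm. So the true tips sit well behind the reported TCP, and I measure that offset now with the fingers shut.

Run:
```python
from h import *
xy=r.get_eef_pos()[:2]
def prof(c):
    v,u=np.mgrid[:420,:560];z=c["z_map"];M=c["mount"]
    return np.stack([(u-c["cx"])/c["f"]*z,(v-c["cy"])/c["f"]*z,z],-1)@M[:3,:3].T+M[:3,3]
c=cam("wrist");P=prof(c)
for u in (271,278,285):
    print(u,[tuple((P[v,u]*1e3).round().astype(int)) for v in range(236,300,5)])
line(xy,.10);c=cam("wrist");P=prof(c)
for u in (271,285):
    print("up",u,[tuple((P[v,u]*1e3).round().astype(int)) for v in range(236,300,5)])
s=cam("side");u,v=proj(s,[*xy,.10])[0].astype(int);print("TCP px side",u,v)
w=40;im=cv2.resize(s["img"][v-60:v+30,u-w:u+w,::-1],None,fx=6,fy=6,interpolation=cv2.INTER_CUBIC)
cv2.circle(im,(w*6,360),4,(0,0,255),-1);cv2.imwrite("pics/sd.png",im)
```

```text
271 [(np.int64(12), np.int64(-4), np.int64(-21)), (np.int64(9), np.int64(-4), np.int64(-21)), (np.int64(12), np.int64(-3), np.int64(-35)), (np.int64(11), np.int64(-3), np.int64(-38)), (np.int64(12), np.int64(-3), np.int64(-45)), (np.int64(12), np.int64(-3), np.int64(-50)), (np.int64(12), np.int64(-3), np.int64(-55)), (np.int64(12), np.int64(-3), np.int64(-59)), (np.int64(12), np.int64(-3), np.int64(-63)), (np.int64(11), np.int64(-3), np.int64(-66)), (np.int64(13), np.int64(-2), np.int64(-73)), (np.int64(13), np.int64(-2), np.int64(-76)), (np.int64(13), np.int64(-2), np.int64(-79))]
278 [(np.int64(12), np.int64(0), np.int64(-21)), (np.int64(8), np.int64(0), np.int64(-20)), (np.int64(12), np.int64(0), np.int64(-34)), (np.int64(12), np.int64(0), np.int64(-39)), (np.int64(12), np.int64(0), np.int64(-46)), (np.int64(12), np.int64(0), np.int64(-50)), (np.int64(12), np.int64(0), np.int64(-55)), (np.int64(12), np.int64(0), np.int64(-59)), (np.int64(12), np.int64(0), np.int64(-63)), (np.int64(11), np.int64(0), np.int64(-66)), (np.int64(9), np.int64(0), np.int64(-66)), (np.int64(7), np.int64(0
[... 1130 characters left out ...]
t64(-72)), (np.int64(13), np.int64(-2), np.int64(-75)), (np.int64(13), np.int64(-2), np.int64(-79))]
up 285 [(np.int64(-30), np.int64(7), np.int64(76)), (np.int64(-35), np.int64(7), np.int64(77)), (np.int64(12), np.int64(4), np.int64(-34)), (np.int64(12), np.int64(4), np.int64(-39)), (np.int64(12), np.int64(4), np.int64(-45)), (np.int64(12), np.int64(4), np.int64(-49)), (np.int64(12), np.int64(3), np.int64(-55)), (np.int64(12), np.int64(3), np.int64(-59)), (np.int64(12), np.int64(3), np.int64(-63)), (np.int64(12), np.int64(3), np.int64(-67)), (np.int64(13), np.int64(3), np.int64(-73)), (np.int64(13), np.int64(3), np.int64(-76)), (np.int64(13), np.int64(3), np.int64(-79))]
TCP px side 289 282
```

View pics/sd.png

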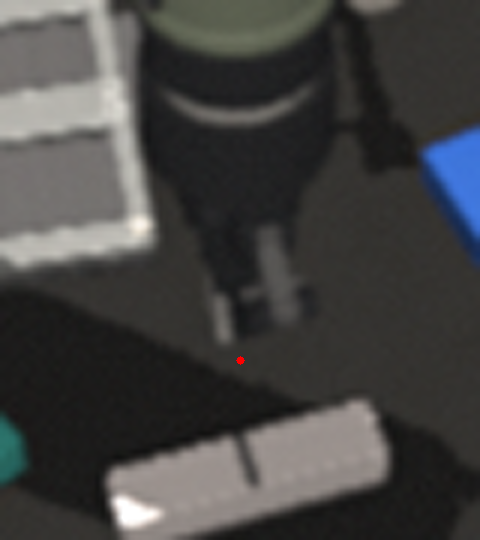

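In the side crop the finger tips at (225,335) are clearly above the red computed TCP (240,360). The wrist depth puts the shut tips about 31 mm behind the reported TCP. I'll correct for that offset and measure it finely while gripping.

```bash
cat >> h.py <<'E'
D=.031   # real shut tips lie this far behind the reported TCP (measured)
def toolpts(c):
    v,u=np.mgrid[:420,:560];z=c["z_map"];M=c["mount"]
    P=np.stack([(u-c["cx"])/c["f"]*z,(v-c["cy"])/c["f"]*z,z],-1)@M[:3,:3].T+M[:3,3]
    return P[z>0]
def tipz(w):
    "tool z of the finger tips at opening w, from the wrist depth, both sides"
    P=toolpts(cam("wrist"));m=(P[:,0]>.008)&(P[:,0]<.015)&(P[:,2]<.0)
    return [np.sort(P[m&(s*P[:,1]>w/2+.002)&(s*P[:,1]<w/2+.012),2])[-3:].round(4) for s in (1,-1)]
def down(xy,ztip,v=.05,lim=8):
    "straight down to a tip height (shut-finger tip), in small steps, stopping on contact"
    f0=r.get_contact_force()[2]
    while True:
        z=r.get_eef_pos()[2]+D
        if z-ztip<5e-4: return True
        line(xy,max(ztip,z-.004)-D,v)
        if abs(r.get_contact_force()[2]-f0)>lim: print("  contact at tip z",z,r.get_contact_force()[2]-f0);return False
def pick(xy,yaw,tip,w,squeeze=50,zup=.12):
    goto(xy,zup,yaw-np.pi);r.open_gripper();line(xy,tip+.03-D);down(xy,tip)
    r.grab(squeeze);r.hold(.2);print("  grip width",r.get_width(),"F",r.get_grip_force());line(xy,zup);print("  tips",tipz(w),"w",r.get_width())
E
python3 - <<'E'
from h import *
r.hold(.1);P=toolpts(cam("wrist"));m=(P[:,0]>.008)&(P[:,0]<.015)&(P[:,2]<0)&(abs(P[:,1])<.006)
print("shut tips",np.sort(P[m,2])[-8:])
r.open_gripper();print("open tips",tipz(.085))
b,_=find((.570,-.282),np.radians(9.6),28)
pick(*b,.005,.028)
c=cam("wrist");print(r.get_time())
cv2.imwrite("pics/g2.png",c["img"][100:,100:460,::-1])
E
```

```text
shut tips [-0.0338193  -0.03380889 -0.03374926 -0.03370785 -0.03366365 -0.03333152
 -0.03321219 -0.03295442]
open tips [array([-0.0449, -0.0446, -0.0445]), array([-0.0455, -0.0454, -0.0452])]
  found x570.5 y-281.8 119.8x27.9 a9.3 z22.3
  grip width 0.3176224645038327 F 51.38779878616333
  tips [array([-0.0338, -0.0335, -0.0334]), array([-0.0334, -0.0334, -0.0332])] w 0.31296388797042235
44.55
```

The narrow bar is gripped (width 0.315 of 85 mm ≈ 27 mm), with tips 33.5 mm behind the reported TCP. I'll place it, then do the same with the wide bar.

```bash
sed -i 's/^D=.031 /D=.0335 /' h.py
cat >> h.py <<'E'
def seat(xy,yaw,tip,zup=.12):
    goto(xy,zup,yaw-np.pi);line(xy,tip+.02-D);ok=down(xy,tip,.04);r.hold(.2);print("  seat",ok,r.get_eef_pos().round(4))
    r.open_gripper();line(xy,zup)
E
python3 - <<'E'
from h import *
seat(tow(NEST,0,.080),NEST[2],.0205)
b,_=find((.4767,-.4452),np.radians(-15.2),52)
pick(*b,.0075,.052)
seat(tow(NEST,0,-.068),NEST[2],.0205)
goto(tow(NEST,-.01,0),.22,NEST[2]-np.pi);r.hold(.2);c=cam("wrist")
for o in comps(c,.024,.05,(.3,.53,-.25,.2),200): print("  x%.1f y%.1f  %.1fx%.1f a%.1f z%.1f n%d"%o[:7])
for p in (.08,-.068): print(tow(NEST,0,p))
cv2.imwrite("pics/seat2.png",c["img"][:,:,::-1]);print(r.get_time())
E
```

```text
seat True [ 0.4615  0.0356 -0.0129]
  found x449.8 y-475.0 119.0x51.9 a-15.4 z22.3
  grip width 0.5935060296086303 F 55.34664988517761
  tips [array([-0.0353, -0.0353, -0.0351]), array([-0.0355, -0.0355, -0.0354])] w 0.5933114997150668
  seat True [ 0.4682 -0.1124 -0.0127]
  x461.4 y35.0  120.4x28.4 a3.0 z32.3 n2137
  x467.9 y-112.7  118.5x52.3 a2.4 z32.3 n3828
[0.46171045 0.03552386]
[ 0.46816612 -0.11233528]
63.25
```

View pics/seat2.png

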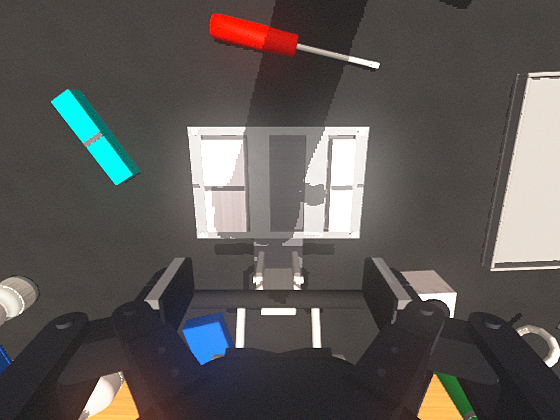

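Both bars are seated: their tops read 32.3 mm, which with the wrist's −1.7 mm bias is 34 mm, at (345,185) and (225,185). The wide bar had been knocked about 40 mm and was caught by the re-look. Now I close the clamp, pushing the handle with shut fingers from its +x side.

```bash
cat >> h.py <<'E'
def handle(phi): # nest x, world z of the handle middle
    return .115+.1*np.cos(phi),.060+.1*np.sin(phi)
def push(phis,side,gap=.018,drop=.022):
    f0=r.get_contact_force()
    for p in phis:
        hx,hz=handle(p);line(tow(NEST,hx+side*gap,0),hz-drop-D,.08)
        f=r.get_contact_force()-f0;print("  phi %.0f F"%np.degrees(p),f.round(1))
        if np.linalg.norm(f)>30: print("too much");return
E
python3 - <<'E'
from h import *
c=cam("scene");P=cloud(c).reshape(-1,3);q=P-[*NEST[:2],0];cs,sn=np.cos(NEST[2]),np.sin(NEST[2])
n=np.stack([q[:,0]*cs+q[:,1]*sn,-q[:,0]*sn+q[:,1]*cs,q[:,2]],-1)
m=(n[:,0]>.16)&(n[:,0]<.23)&(n[:,2]>.1)&(n[:,2]<.17)&(abs(n[:,1])<.035);print("handle top seen",np.median(n[m],0),n[m].max(0),m.sum())
ph=np.radians(43.8);hx,hz=handle(ph);y=NEST[2]-np.pi
line(r.get_eef_pos()[:2],.25)
goto(tow(NEST,hx+.035,0),.25,y);r.grab(20)
line(tow(NEST,hx+.035,0),hz-.022-D)
push(np.radians(np.arange(44,97,6)),1)
r.hold(.6);p=r.get_eef_pos();line(tow(NEST,.125,0),.25);r.hold(.4)
c=cam("side");cv2.imwrite("pics/cl.png",cv2.resize(c["img"][150:330,180:380,::-1],None,fx=3,fy=3));print(r.get_time())
E
```

```text
handle top seen [0.19273121 0.00173881 0.1348019 ] [0.19803574 0.0343939  0.14185707] 137
  phi 44 F [ 5.2 -1.2  0. ]
  phi 50 F [6.6 0.2 4. ]
  phi 56 F [6.5 1.6 4.8]
  phi 62 F [4.7 0.2 4. ]
  phi 68 F [ 0.3 -0.1  1.3]
  phi 74 F [-0.9  0.6  1. ]
  phi 80 F [-0.5  0.1  1.5]
  phi 86 F [1.  0.1 0.2]
  phi 92 F [-0.8 -0.1  0.7]
71.475
```

View pics/cl.png

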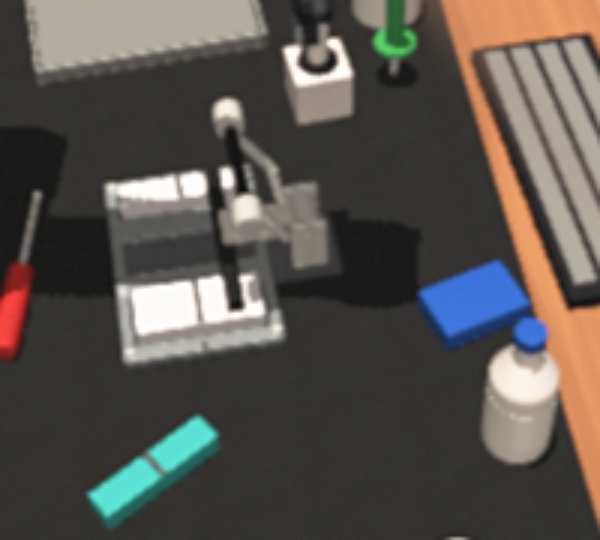

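The clamp is closed, with the black roller at (228,240) across both white bars at (180,300) and (170,190). Next I locate the probe from above with the wrist camera, from two opposite yaws.

Run:
```python
from h import *
y=NEST[2]
ims=[]
for yaw in (y-np.pi,y):
    goto((.623,.167),.26,yaw); 
    if yaw!=y: r.open_gripper()
    r.hold(.2);c=cam("wrist");P=cloud(c).reshape(-1,3)
    near=np.hypot(P[:,0]-.623,P[:,1]-.167)<.05
    for lo,hi in ((.158,.175),(.045,.068)):
        q=P[near&(P[:,2]>lo)&(P[:,2]<hi)];(a,b),(w,h),an=cv2.minAreaRect((q[:,:2]*1000).astype(np.float32))
        print(lo,len(q),"c %.1f %.1f  %.1fx%.1f a%.1f z%.1f"%(a,b,w,h,an,np.median(q[:,2])*1e3))
    ims.append(c["img"][40:400,130:430,::-1])
cv2.imwrite("pics/pr.png",np.hstack(ims));print(r.get_time(),r.get_joint_pos().round(2))
```

```text
0.158 391 c 622.5 168.4  20.8x20.9 a62.6 z164.0
0.045 1601 c 622.8 168.3  60.2x60.0 a5.5 z58.8
0.158 397 c 623.0 169.3  21.0x20.3 a3.6 z164.1
0.045 1605 c 622.7 169.1  60.2x60.0 a5.6 z58.8
76.2583 [ 0.15  0.48  0.2   1.29 -0.   -3.04]
```

View pics/pr.png

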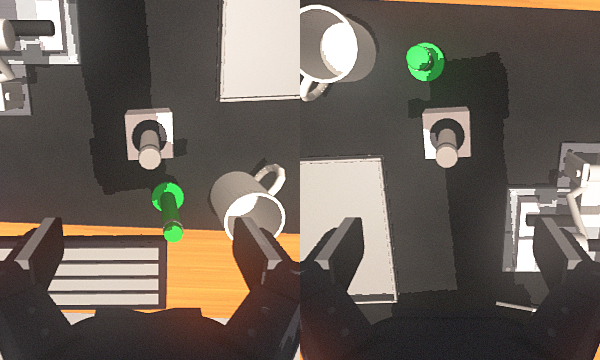

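Probe (white) at left crop (150,150) and right crop (447,150), standing at (622.8,168.8) centred in the holder at (622.7,168.7). The green one is at (170,215)/(425,58), so it stays clear. I grip the probe high, carry it to the start of the line and check its tip in both fixed cameras.

Run:
```python
from h import *
y=NEST[2]-np.pi;xy=np.array([.6228,.1688])
goto(xy,.20,y);r.open_gripper()
line(xy,.135-D);down(xy,.120,.06)
r.grab(40);r.hold(.2);z0=r.get_eef_pos()[2];print("w",r.get_width()*85,r.get_grip_force(),"z0",z0)
line(xy,z0+.10);s=tow(NEST,0,.22);line(s,z0+.10,.2)
s=tow(NEST,0,.125);line(s,z0+.065);r.hold(.3)
ex=np.array([*s,.015+.065]);ims=[]
for n in ("scene","side"):
    c=cam(n);u,v=proj(c,ex)[0];print(n,u,v)
    k=6;a=cv2.resize(c["img"][int(v)-50:int(v)+20,int(u)-30:int(u)+30,::-1],None,fx=k,fy=k,interpolation=cv2.INTER_CUBIC)
    cv2.drawMarker(a,(int((u-int(u)+30.5)*k),int((v-int(v)+50.5)*k)),(0,0,255),0,14,1);ims.append(a)
    P=cloud(c).reshape(-1,3);q=P[(np.hypot(P[:,0]-s[0],P[:,1]-s[1])<.035)]
    for lo,hi in ((.078,.12),(.135,.17)):
        m=(q[:,2]>lo)&(q[:,2]<hi);print(lo,m.sum(),np.median(q[m],0).round(4),q[m].min(0).round(4))
cv2.imwrite("pics/tip.png",np.hstack(ims));print(s,r.get_time(),z0)
```

```text
w 20.410249023670794 39.077269434928894 z0 0.08668528316284005
scene 324.1561797088874 188.33279066467662
0.078 8 [0.4657 0.0791 0.0939] [0.4602 0.0752 0.0819]
0.135 61 [0.4709 0.0783 0.1507] [0.4583 0.0614 0.1352]
side 236.11632347446042 190.94822646958573
0.078 14 [0.4592 0.0783 0.1001] [0.4551 0.0746 0.0865]
0.135 67 [0.4595 0.0727 0.1533] [0.4491 0.0664 0.1352]
[0.45974758 0.08048103] 84.7583 0.08668528316284005
```

View pics/tip.png

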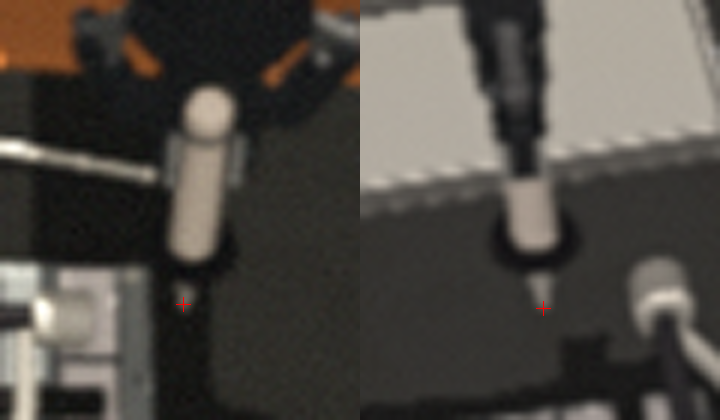

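The red mark (expected tip) lies on the seen tip in both crops, (185,300) and (543,305), within a couple of mm. Now I sweep, then return the probe.

Run:
```python
from h import *
y=NEST[2]-np.pi;xy=np.array([.6228,.1688]);z0=.08669
line(tow(NEST,0,.118),z0+.024,.06);t=r.get_time()
line(tow(NEST,0,-.112),z0+.024,.03);print("sweep",r.get_time()-t,r.get_contact_force(),r.get_width()*85)
line(tow(NEST,0,-.112),z0+.10,.2);line(tow(NEST,0,.22),z0+.10,.25);line(xy,z0+.10,.25)
line(xy,z0+.03,.15);f0=r.get_contact_force()[2];line(xy,z0+.001,.06);print("dF",r.get_contact_force()[2]-f0)
r.open_gripper();line(xy,z0+.13,.2)
r.hold(.2);c=cam("wrist");P=cloud(c).reshape(-1,3);near=np.hypot(P[:,0]-.623,P[:,1]-.167)<.05
q=P[near&(P[:,2]>.158)&(P[:,2]<.185)];print("probe top",cv2.minAreaRect((q[:,:2]*1000).astype(np.float32)),np.median(q[:,2]))
# open the clamp: push the handle from its -x side
ph=np.radians(129.7);hx,hz=handle(ph);a=tow(NEST,hx-.04,0)
line(r.get_eef_pos()[:2],.26,.2);goto(a,.26,y);r.grab(20);line(a,hz-.022-D)
push(np.radians(np.arange(129,75,-6)),-1)
r.hold(.6);line(r.get_eef_pos()[:2],.26,.2);print(r.get_time())
goto(tow(NEST,-.01,0),.22,y);r.open_gripper();r.hold(.2);c=cam("wrist")
for o in comps(c,.024,.05,(.3,.53,-.25,.2),200): print("  x%.1f y%.1f  %.1fx%.1f a%.1f z%.1f n%d"%o[:7])
s=cam("side");cv2.imwrite("pics/op.png",np.hstack([cv2.resize(s["img"][120:320,200:400,::-1],(420,420)),c["img"][:,100:460,::-1]]));print(r.get_time())
```

```text
sweep 7.8167000000000115 [ 0.1883517  -0.27289006 -1.37816313] 20.794709766571565
dF -0.20190865046197848
probe top ((621.8352661132812, 168.52113342285156), (20.41632843017578, 20.52372932434082), 3.672574996948242) 0.16407121883860212
  phi 129 F [-0.3 -0.5 -0.6]
  phi 123 F [-4.7 -0.  -0.6]
  phi 117 F [-6.2  0.2  3.4]
  phi 111 F [-4.  -0.6  2.7]
  phi 105 F [-2.5 -0.5  2. ]
  phi 99 F [-1.  -0.1  1.7]
  phi 93 F [-1.2 -0.1  0.8]
  phi 87 F [ 0.2  0.2 -0.5]
  phi 81 F [ 1.3 -0.1 -0.6]
106.8917
  x468.2 y-112.5  119.9x52.2 a2.5 z32.3 n3852
  x460.8 y35.1  118.9x28.5 a2.7 z32.3 n2114
108.5583
```

View pics/op.png

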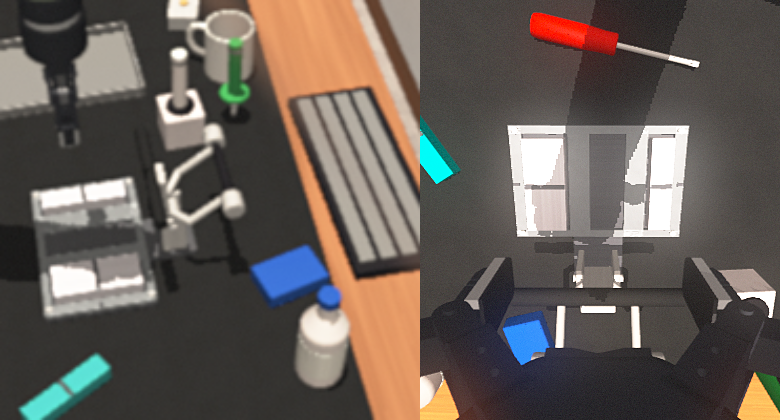

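Clamp fully open, probe back in the holder at left crop (180,95), both bars still in their pockets. Now I measure the tray with the wrist camera and move the bars over.

Run:
```python
from h import *
goto((.42,.338),.26,np.radians(4.7)-np.pi);r.hold(.2);c=cam("wrist")
L=[o for o in comps(c,.013,.03,(.2,.65,.15,.52),200)]
for o in L: print("  tray x%.1f y%.1f  %.1fx%.1f a%.1f z%.1f n%d"%o[:7])
o=max(L,key=lambda o:o[2]*o[3]);assert abs(o[2]-262)<8 and abs(o[3]-172)<8
TR=(o[0]/1e3,o[1]/1e3,np.radians(o[4]))
for (nx,ny,w),tx in (((0,.080,28),.055),((0,-.068,52),-.050)):
    b,_=find(tow(NEST,nx,ny),NEST[2],w,lo=.024)
    pick(*b,.0205,w/1e3)
    t=tow(TR,tx,0);goto(t,.14,TR[2]+np.pi/2-np.pi)
    seat(t,TR[2]+np.pi/2,.0165);print(r.get_time())
goto(tow(TR,-.02,0),.26,np.radians(4.7)-np.pi);r.hold(.2);c=cam("wrist")
for o in comps(c,.0235,.05,(.25,.65,.2,.48),200): print("  x%.1f y%.1f  %.1fx%.1f a%.1f z%.1f n%d"%o[:7])
s=cam("scene");cv2.imwrite("pics/end.png",np.hstack([c["img"][:,60:460,::-1],cv2.resize(s["img"][130:310,230:510,::-1],(400,420))]));print(TR,r.get_time())
```

```text
tray x440.3 y338.6  262.1x172.4 a4.8 z19.7 n2466
  tray x644.3 y457.3  68.7x13.4 a87.8 z25.4 n359
  found x460.9 y34.9 119.1x28.0 a2.5 z32.3
  grip width 0.31570905362084994 F 50.14662444591522
  tips [array([-0.0337, -0.0333, -0.0332]), array([-0.0335, -0.0332, -0.033 ])] w 0.315151827855815
  seat True [ 0.4951  0.3433 -0.0163]
122.5083
  found x468.4 y-112.6 119.5x52.1 a2.5 z32.3
  grip width 0.5909056593443448 F 52.98486113548279
  tips [array([-0.036 , -0.0357, -0.0348]), array([-0.0358, -0.0356, -0.0355])] w 0.5923131692302962
  seat True [ 0.3905  0.3345 -0.0164]
135.4667
  x389.8 y334.8  120.0x52.0 a-85.3 z27.3 n3330
  x493.6 y344.2  119.8x27.9 a-84.9 z27.3 n1459
(0.44026644897460937, 0.33864801025390623, np.float64(0.0843484952499655)) 137.15
```

View pics/end.png

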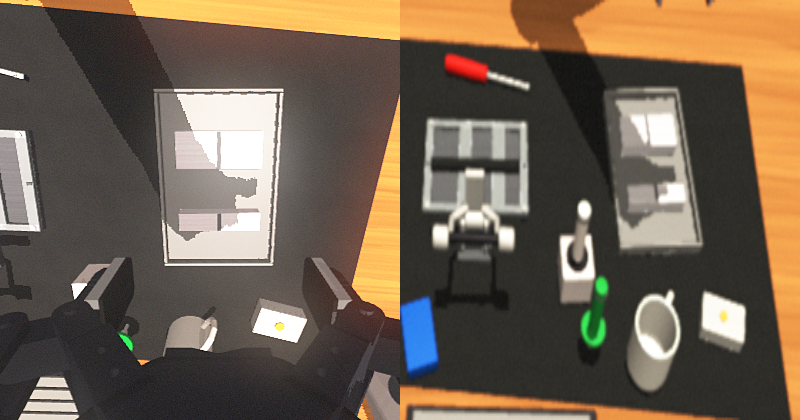

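Both bars lie flat in the tray, at left crop (220,150) and (217,220), tops at 29 mm after bias, so on the 5 mm floor. The probe stands in its holder, the clamp is open, and the gripper is clear at z 0.26.

Run:
```python
from h import *
r.hold(.3);print(order.hand_in())
```

```text
the job is handed in; nothing more can be done
None
```

I handed the job in at about 137 s of 210. Both bars present (narrow and wide, the middle one absent) were seated, clamped and scanned in one slow sweep and now lie flat in the tray, with the probe back in its holder and the clamp fully open; the hand-in returned no verdict.

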